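Press a mould box's ejector plate home

TASK

The sprung ejector plate in the square mould box has ridden up and sits crooked. Take the hand tamper from its rest, press the plate squarely down with it until it is fully home on its stop and level, keep leaning on it firmly for a second (about 20 N, never more than 30 N on the box or the plate), then stand the tamper back upright in its rest and let go. Push the plate only with the tamper, and leave everything else on the bench where it is.

Things in the scene. Friction and masses are not known exactly. Their poses are not given: they have to be found in the camera images.
- tamper: hand tamper, 100 mm tall, about 0.28 kg. Square flat steel foot 50 x 50 x 12 mm, thin neck (18 mm round) up to 40 mm, then a square wooden handle 30 x 30 mm in section from 40 to 100 mm height, its sides parallel to the foot's sides. Origin at the centre of the foot's underside; z up along the handle, x and y square to the sides. It starts upright in its rest
- rest: grey plastic tray that the tamper stands in, fixed to the bench: outside 76 x 76 x 14 mm, inside 66 x 66 mm, floor 5 mm thick. Origin at the centre of its underside on the bench, x and y along its sides
- mould: square aluminium mould box fixed to the bench, 70 x 70 mm outside, 58 x 58 mm inside (walls 6 mm), open at the top, with a 90 x 90 mm foot flange. Its rim is 60 mm above its origin, which is on the box's vertical centre line, 0 to 12 mm above the bench; x and y along its sides
- plate: steel ejector plate inside the mould box, 53 x 53 x 6 mm, sides along the box's sides. Origin at the centre of its top face, z normal to it. Spring (0 to 4 N over the stroke) plus tight seal (6 N friction): pushing it down takes 6 to 10 N, more means it has bottomed; it stays where left. It rocks about both level axes, starts rocked 0.05 to 0.11 rad and keeps the angle the tamper's flat foot leaves
- mould_rim (a point): centre of the mould box's open mouth, level with the rim. The plate's top starts 6 to 28 mm below it; home is 22 to 34 mm below it, 6 to 16 mm below the start, on a hard stop whose depth differs each time and cannot be seen or measured: it has to be felt
- mug: white ceramic mug, 82 mm across, 95 mm tall; bystander. Origin at the centre of its underside
- jar: small lidded jar, 56 mm across, 55 mm tall; bystander. Origin at the centre of its underside
- specimen: clear plastic specimen box, 45 x 45 x 26 mm; bystander. Origin at the centre of its underside
- agate: round stone mixing slab, 124 mm across, 13 mm thick; bystander. Origin at the centre of its underside
- brush: ceramist's slim brush lying flat, 168 mm long, 8 mm thick; bystander. Origin at the centre of its underside
- tweezers: steel tweezers lying flat, 150 mm long; bystander. Origin at the centre of its underside
- dish: small glass dish, 66 mm across, 22 mm tall; bystander. Origin at the centre of its underside
Not all that is in view belongs to the job. What is meant by the tamper is not turquoise, and is the larger of those in its own colour.

How it is judged (in metres and radians):
On the way:
1. the tamper leans on the plate with 14 to 30 N (more than the spring and seal take, so it has bottomed) while the plate is down and level, for half a second (z of plate in the frame of mould below 0.0395 m and angle between plate's own z axis and vertical below 0.04 rad and contact force between tamper and plate between 14 and 30 N), for 0.5 s.
At the end, for the whole second after the job is handed in: The ejector plate is still down after the press (its top at least 20.5 mm below the box's rim) and level within 0.04 rad; the tamper stands released and at rest in its rest, on the floor of the tray (within 3 mm), within 12 mm of its centre and upright within 0.06 rad (z of plate in the frame of mould below 0.0395 m and angle between plate's own z axis and vertical below 0.04 rad and horizontal distance between tamper and rest below 0.012 m and angle between tamper's own z axis and vertical below 0.06 rad and z of tamper in the frame of rest between 0.002 and 0.008 m and linear speed of tamper below 0.02 m/s); the robot touches nothing.
It fails at once if the tamper bears on the mould box or its plate with more than 30 N (contact force between tamper and mould above 30 N).
It fails at once if the gripper or arm pushes the plate or the mould box itself (contact force between any of the fingers, the arm and mould above 3 N).
It fails at once if a bystander is moved more than 20 mm (distance of any of mug, jar, specimen, agate, brush, tweezers, dish from where it was at the start of the episode above 0.02 m).
It also fails if it takes over 64 s, if anything falls off the work surface, if the arm or the gripper's body presses on something with over 40 N, if the wrist force passes 120 N, or if a joint passes its speed limit or range.

ROBOT

A 6-joint arm with a two-finger parallel gripper is mounted at the origin on the work surface. World frame = base frame: x ahead of the robot, y to its left, z up, the work surface at z = 0. Lengths are in mm, angles in rad, forces in N, time in s.
With the tool pointing down it reaches from about 350 to 875 mm from the base axis. Payload 4.2 kg.
Tool frame: the origin (TCP) lies at the very end of the fingers, on their centre line; the grasp point (between the pads) lies 19 mm behind it; z points along the fingers, y is the line along which they close (so a half turn about z gives the same grasp; the last joint's range is limited). The gripper opens to 85 mm and grips with 20 to 120 N. Pads are 22 mm wide; open, the fingers measure 114 mm over their backs; the gripper's body (76 mm by 85 mm) begins 54 mm behind the grasp point. The pads swing forward as they close: fully open they stand 13 mm farther back than shut.
Start: joints at [-0.9, 0.385, 0.008, 0, -1.194, -0.259], TCP at [250.175, -572.723, 231.312] pointing down, gripper open.
Joint ranges: [-3.14, 3.14], [-1.21, 2.06], [-1.07, 1.41], [-3.16, 2.05], [-2.99, -0.16], [-3.1, 3.1]. Speed limits (rad/s): [2.79, 2.79, 3.14, 3.14, 3.14, 3.14].

INTERFACE

Orientations are given as a unit quaternion [x, y, z, w].
In Python, from bench import arm, optics gives the robot as it stands. The module is installed in compiled form; this text tells all that it offers.
- The arm moves only by the tool step_arm, never from a script. Its argument "motion" is a list of rows, each an object with "dr": the turn, a rotation vector about the tool's x, y, z in units of 8 degrees (1.0 is 8 degrees), a list of three; "slide": the shift along the tool's x, y, z in mm, a list of three; "jaw": the finger opening in mm, from 0 to 85.4. A call has exactly 8 rows; each row is the pose to reach, as a shift and turn from the pose commanded when the call began, along the tool's axes at that moment; what a row does not reach only later rows make up. A row lasts 1/8 s, in which the tool goes at most 62.5 mm and 10.7 degrees, less where a joint would pass 70% of its speed; a pose out of reach is approached as far as the arm can. A call with a gripper value outside its range is refused whole. The fingers move at their own pace and stop on an object; the grip force is fixed at half the most. Time passes only in rows, so rows that repeat a pose let the fingers close, or fill a call up. It gives the time, the measured TCP pose, the force, the opening and the grip force at its end, in the units of the state.
- arm.read_state(): the state, without advancing time (a new reading comes with each control period).
- optics.get_image(name): name is "scene" or "top" or "wrist"; returns the picture (384x512x3 uint8, blue, green, red); there is no depth.
- optics.camera_info(name): a dict with "camera_matrix" (3x3 intrinsics, pixels), "view" (4x4, takes a point from world to camera coordinates); the wrist camera has in their place "T_tool_cam" (4x4, takes a point from camera to tool coordinates, whose origin is the TCP and whose axes are the flange's). Camera axes: x right, y up, looking along -z (the intrinsics and any distortion apply to the point x, -y, -z); pixel columns grow to the right and rows downward; lengths in mm; the calibration is good to about 2 mm. A picture is of the moment at which its call begins: read the wrist's pose just before it. camera_info takes no time and is no camera call.
- arm.job_done(): hands the job in; it is judged then, once.
The state is a dict: "clock": time; "joints": joint angles; "joint_vel": joint speeds; "joint_efforts": joint torques, N m; "position": TCP position; "ee_rot": TCP orientation; "contact_force": force on the tool from outside, world axes, zero at the start; "wrist_torque": the same for the moment, N m; "gripper_width": finger opening in mm; "grasp_force": force on a finger pad.
Only numpy, scipy, OpenCV 4.12 (cv2) and the standard library are available. Lean on these libraries where they do the work, as an engineer would, in place of code of your own. Each camera call takes 0.05 s, during which the arm holds its last target. There are 200 camera calls.

## Working session

There is one attempt and no reset: what is moved stays moved. The work goes in short steps, Python scripts to look and compute and a tool call to move; the robot and the scene stay as the last step left them, time stands still between calls to the robot, and variables do not carry over. Pictures are saved under pics/ and viewed, at most 10 in all, crops included, and the job is handed in when it is done.

Besides the shell and the picture viewer there is one more tool, called after ">>>" by a JSON object that holds its "fn" and its "kwargs", one argument or row to a line. step_arm: Moves the arm, as the interface text tells. Its arguments: {"type":"object","properties":{"motion":{"type":"array","items":{"type":"object","properties":{"dr":{"type":"array","items":{"type":"number"}},"slide":{"type":"array","items":{"type":"number"}},"jaw":{"type":"number"}}}}},"required":["motion"]}

```bash
mkdir -p pics
python3 - <<'E'
from bench import arm, optics
import cv2, numpy as np
np.set_printoptions(precision=4,suppress=True)
for n in ["scene","top"]:
    im=optics.get_image(n); cv2.imwrite(f"pics/{n}0.png",im)
for n in ["scene","top","wrist"]:
    i=optics.camera_info(n)
    for k,v in i.items(): print(n,k,np.array(v).tolist() if not isinstance(v,str) else v)
print(arm.read_state())
E
```

```text
scene camera_matrix [[366.94084005264904, 0.0, 251.50105697622627], [0.0, 366.94084005264904, 189.51814702945506], [0.0, 0.0, 1.0]]
scene view [[-0.612636732132734, 0.7900752173845644, 0.02138656859942634, 357.44437598483677], [-0.5264645942985079, -0.42811230724667765, 0.7345439968674673, 233.15946702151965], [0.5895008612307808, 0.4387493626874681, 0.6782239536830795, -1224.4820469759734], [0.0, 0.0, 0.0, 1.0]]
top camera_matrix [[442.5389260061538, 0.0, 248.10173636225895], [0.0, 442.5389260061538, 193.97760236201222], [0.0, 0.0, 1.0]]
top view [[-0.007783215512296074, -0.9999196457556845, -0.010006177497709998, -16.888894665327655], [0.9893964382547347, -0.009151831345688387, 0.14495148137175123, -602.4061862003865], [-0.1450314087538773, -0.00877188775843603, 0.9893881667273059, -1049.523673701026], [0.0, 0.0, 0.0, 1.0]]
wrist camera_matrix [[326.8285777760284, 0.0, 255.6673665618438], [0.0, 326.8285777760284, 194.82433235460326], [0.0, 0.0, 1.0]]
wrist T_tool_cam [[0.0015045584534106222, 0.9576922155044822, 0.2877904735497255, 72.70239396367155], [0.9999985102143605, -0.001684403014259141, 0.00037730033676255015, 0.1472541853825282], [0.0008460927365468515, 0.2877894771331998, -0.9576933230311673, -142.71902543929545], [0.0, 0.0, 0.0, 1.0]]
{'clock': 0.1, 'joints': array([-0.9004,  0.3855,  0.0068, -0.0004, -1.194 , -0.2586]), 'joint_vel': array([ 0.001 , -0.0013,  0.0042,  0.0033, -0.0015, -0.0001]), 'joint_efforts': array([ -0.0008, -39.332 ,  18.8929,   4.1979,  -0.0026,   0.    ]), 'position': array([ 249.9848, -572.2702,  230.3306]), 'ee_rot': array([-0.2044,  0.9789,  0.0009, -0.0003]), 'contact_force': array([ 0.4605,  0.8335, -0.4757]), 'wrist_torque': array([0.0432, 0.0324, 0.0233]), 'grasp_force': 0.0, 'gripper_width': 85.65549081037689}
```

View pics/top0.png

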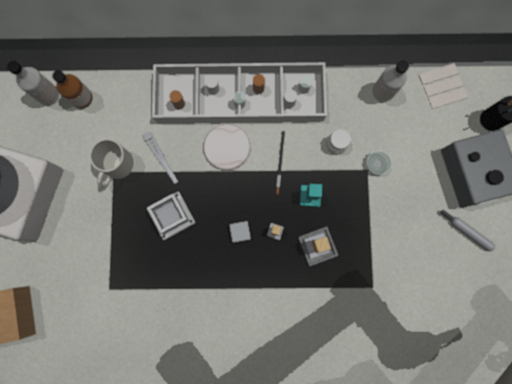

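View pics/scene0.png

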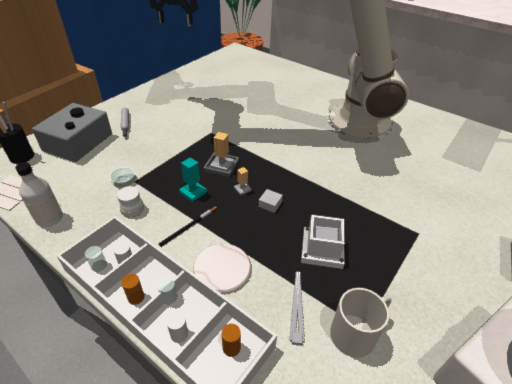

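The top view shows the real tamper (wood-coloured, larger) in its grey rest at about (318,246). The small decoy is at (276,231), the turquoise one at (312,195), and the mould at (171,215). I'll enlarge the two that matter.

```bash
cat > h.py <<'E'
import cv2, numpy as np
from scipy.spatial.transform import Rotation as R
from bench import arm, optics
def pix(n,P,pose=None):
    i=optics.camera_info(n); K=np.array(i["camera_matrix"]); P=np.atleast_2d(P)
    if n=="wrist":
        T=np.eye(4);T[:3,:3]=R.from_quat(pose[1]).as_matrix();T[:3,3]=pose[0]
        V=np.linalg.inv(T@np.array(i["T_tool_cam"]))
    else: V=np.array(i["view"])
    c=P@V[:3,:3].T+V[:3,3]; c=c*[1,-1,-1]; u=c@K.T
    return u[:,:2]/u[:,2:]
def ray(n,uv,z,pose=None):
    i=optics.camera_info(n); K=np.array(i["camera_matrix"]); uv=np.atleast_2d(uv)
    if n=="wrist":
        T=np.eye(4);T[:3,:3]=R.from_quat(pose[1]).as_matrix();T[:3,3]=pose[0]; C=T@np.array(i["T_tool_cam"])
    else: C=np.linalg.inv(np.array(i["view"]))
    d=np.c_[uv,np.ones(len(uv))]@np.linalg.inv(K).T*[1,-1,-1]@C[:3,:3].T
    o=C[:3,3]; return o+d*((z-o[2])/d[:,2])[:,None]
E
python3 - <<'E'
from h import *
a=cv2.imread("pics/top0.png")
f=lambda x,y:cv2.resize(a[y-32:y+32,x-32:x+32],(400,400),interpolation=cv2.INTER_CUBIC)
cv2.imwrite("pics/c1.png",np.hstack([f(318,246),f(171,215)]))
np.set_printoptions(precision=1,suppress=True)
print(ray("top",[318,249],14),ray("top",[171,215],65))
E
```

```text
[[ 466.6 -194.7   14. ]] [[549.7 164.   65. ]]
```

View pics/c1.png

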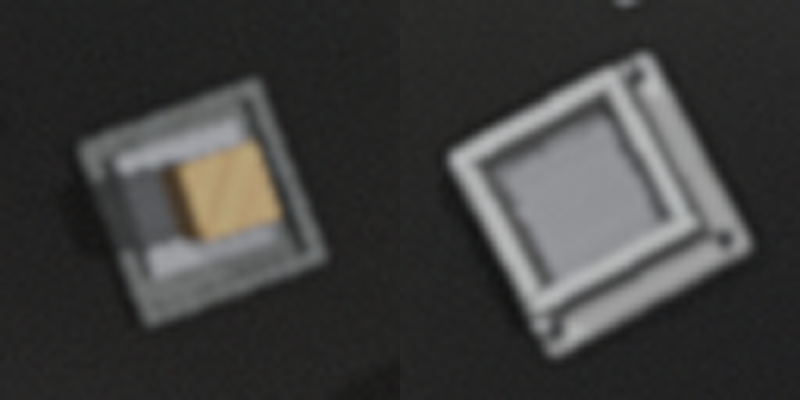

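Run:
```python
from h import *
np.set_printoptions(precision=1,suppress=True)
def go(c,cx,cy,z,nm):
    uv=(np.array(c,float)+.5)/6.25-.5+[cx-32,cy-32]; P=ray("top",uv,z)
    if len(P)==4:
        e=P-np.roll(P,1,0); L=np.linalg.norm(e,axis=1)
        a=np.degrees(np.arctan2(e[:,1],e[:,0]))%90
        print(nm,P.mean(0),"sides",L,"ang",a)
    else: print(nm,P)
go([(80,150),(260,80),(327,257),(150,325)],318,246,14,"rest")
go([(178,165),(255,142),(282,218),(208,240)],318,246,105,"handle")
for z in (60,66,72):
  go([(50,158),(222,75),(297,222),(137,305)],171,215,z,"mould")
  go([(85,165),(207,95),(268,215),(145,285)],171,215,z,"inner")
go([(252,52),(350,245),(155,355)],171,215,5,"flange")
```

```text
rest [ 474.  -195.5   14. ] sides [74.  77.8 74.6 75.6] ang [20.6 20.6 18.9 20.2]
handle [ 475.6 -191.9  105. ] sides [29.2 29.6 29.2 28.3] ang [20.3 16.  17.8 15.9]
mould [555.3 175.1  60. ] sides [67.2 73.7 65.1 69. ] ang [31.5 25.7 27.5 27.2]
inner [555.3 175.2  60. ] sides [52.7 54.2 53.1 54.2] ang [27.5 29.9 27.4 29.5]
mould [554.7 174.   66. ] sides [66.8 73.3 64.7 68.6] ang [31.5 25.7 27.5 27.2]
inner [554.6 174.1  66. ] sides [52.4 53.9 52.8 53.9] ang [27.5 29.9 27.4 29.5]
mould [554.  172.8  72. ] sides [66.4 72.9 64.3 68.2] ang [31.5 25.7 27.5 27.2]
inner [554.  172.9  72. ] sides [52.1 53.6 52.5 53.6] ang [27.5 29.9 27.4 29.5]
flange [[617.6 155.8   5. ]
 [537.8 114.8   5. ]
 [494.  193.3   5. ]]
```

```bash
cat >> h.py <<'E'
def plan(p,yaw):
    """slide and dr (8deg units) to TCP p, pointing down, tool x at yaw deg"""
    s=arm.read_state(); Rc=R.from_quat(s["ee_rot"]); y=np.radians(yaw)
    Rt=R.from_matrix(np.array([[np.cos(y),np.sin(y),0],[np.sin(y),-np.cos(y),0],[0,0,-1]]))
    np.set_printoptions(precision=3,suppress=True)
    print("clock",s["clock"],"pos",s["position"],"F",s["contact_force"],"M",s["wrist_torque"],"w",s["gripper_width"],"g",s["grasp_force"])
    print("slide",Rc.inv().apply(np.array(p)-s["position"]),"dr",np.degrees((Rc.inv()*Rt).as_rotvec())/8)
E
python3 -c "
from h import *
plan([474,-195,190],199)"
```

```text
clock 0.1 pos [ 249.985 -572.27   230.331] F [ 0.461  0.833 -0.476] M [0.043 0.032 0.023] w 85.65549081037689 g 0.0
slide [-356.265  256.034   40.786] dr [ 0.014 -0.001  0.573]
```

>>> {"fn": "step_arm", "kwargs": {
  "motion": [
    {"slide":[-45,32,5],"dr":[0,0,0.1],"jaw":85},
    {"slide":[-90,64,10],"dr":[0,0,0.2],"jaw":85},
    {"slide":[-135,96,15],"dr":[0,0,0.3],"jaw":85},
    {"slide":[-180,128,20],"dr":[0,0,0.4],"jaw":85},
    {"slide":[-225,160,25],"dr":[0,0,0.5],"jaw":85},
    {"slide":[-270,192,30],"dr":[0,0,0.57],"jaw":85},
    {"slide":[-315,224,35],"dr":[0,0,0.57],"jaw":85},
    {"slide":[-356,256,41],"dr":[0,0,0.57],"jaw":85}
  ]
}}

```text
clock: 1.1
position: [474.6, -193.9, 190.0]
ee_rot: [-0.165, 0.986, 0.0, -0.0]
contact_force: [0.9, -0.5, -0.6]
gripper_width: 85.0
grasp_force: 0.0
```

Run:
```python
from h import *
s=arm.read_state(); im=optics.get_image("wrist"); cv2.imwrite("pics/w1.png",cv2.resize(im,(768,576),interpolation=cv2.INTER_CUBIC))
np.savez("w1.npz",p=s["position"],q=s["ee_rot"]); print(s["position"],s["ee_rot"],s["clock"])
```

```text
[ 474.55959853 -193.86252849  189.99224102] [-1.65497949e-01  9.86210130e-01  4.21374743e-05 -8.24386301e-05] 1.1
```

View pics/w1.png

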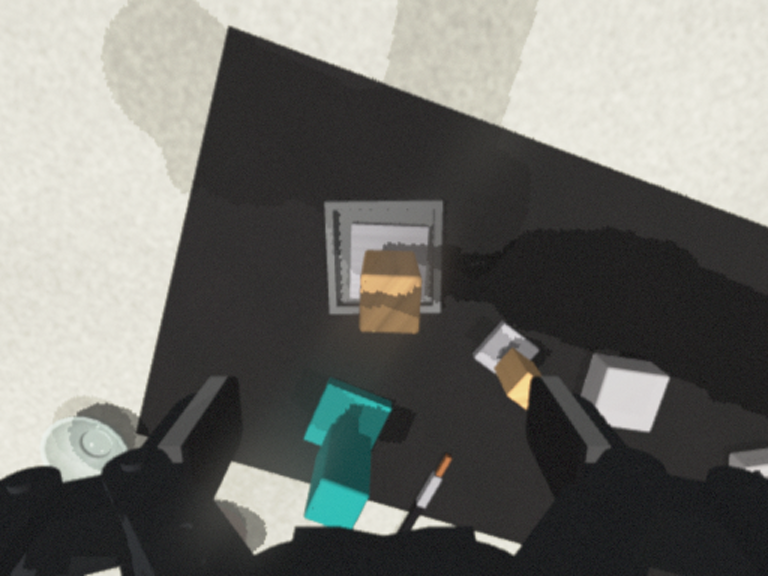

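The wrist view (1.5x) shows the handle's top face at corners (361,274), (419,276), (419,333) and (360,330). The rest's outer rim is at (325,202), (442,201), (441,313) and (330,313).

Run:
```python
from h import *
d=np.load("w1.npz"); pose=(d["p"],d["q"])
np.set_printoptions(precision=1,suppress=True)
f=lambda c,z:ray("wrist",(np.array(c,float)+.5)/1.5-.5,z,pose)
def go(c,z,nm):
    P=f(c,z); e=np.roll(P,-1,0)-P
    print(nm,P.mean(0),np.linalg.norm(e,axis=1),np.degrees(np.arctan2(e[:,1],e[:,0]))%90)
go([(361,274),(419,276),(419,333),(360,330)],105,"handle")
go([(325,202),(442,201),(441,313),(330,313)],14,"rest")
go([(351,224),(430,226),(432,304),(350,300)],17,"foot?")
print(f([(505,340)],5),f([(520,380)],55),f([(335,505)],100),"decoy base/top, turq top")
plan([475.0,-193,60],199)
```

```text
handle [ 474.9 -190.5  105. ] [27.9 29.3 29.4 28.7] [17.1 20.3 16.  17.4]
rest [ 474.3 -193.4   14. ] [75.2 76.1 76.3 75.5] [19.6 20.6 19.2 19.8]
foot? [ 475.6 -188.5   17. ] [51.  53.1 55.5 51.5] [17.7 22.2 16.2 17.3]
[[504.  -91.4   5. ]] [[510.7 -91.1  55. ]] [[ 600.5 -179.4  100. ]] decoy base/top, turq top
clock 1.15 pos [ 476.691 -190.22   189.169] F [ 0.881  1.937 -1.005] M [ 0.264 -0.068  0.021] w 85.03380689456144 g 0.0
slide [  2.612  -2.194 129.165] dr [0.007 0.005 0.035]
```

```bash
python3 -c "
from h import *
plan([475.2,-191,60],197.7)"
```

```text
clock 1.15 pos [ 476.691 -190.22   189.169] F [ 0.881  1.937 -1.005] M [ 0.264 -0.068  0.021] w 85.03380689456144 g 0.0
slide [  1.762  -0.372 129.168] dr [0.007 0.005 0.198]
```

>>> {"fn": "step_arm", "kwargs": {
  "motion": [
    {"slide":[0,0,10],"dr":[0,0,0.19],"jaw":85},
    {"slide":[0,0,25],"dr":[0,0,0.19],"jaw":85},
    {"slide":[0,0,40],"dr":[0,0,0.19],"jaw":85},
    {"slide":[0,0,50],"dr":[0,0,0.19],"jaw":85},
    {"slide":[0,0,50],"dr":[0,0,0.19],"jaw":85},
    {"slide":[0,0,50],"dr":[0,0,0.19],"jaw":85},
    {"slide":[0,0,50],"dr":[0,0,0.19],"jaw":85},
    {"slide":[0,0,50],"dr":[0,0,0.19],"jaw":85}
  ]
}}

```text
clock: 2.15
position: [474.2, -195.6, 140.8]
ee_rot: [-0.152, 0.988, -0.0, 0.0]
contact_force: [0.0, -1.3, -0.7]
gripper_width: 84.8
grasp_force: 0.0
```

```bash
python3 -c "
from h import *
plan([475.2,-191,60],197.7)"
```

```text
clock 2.15 pos [ 474.204 -195.64   140.76 ] F [ 0.017 -1.258 -0.71 ] M [ 0.006 -0.021 -0.025] w 84.78343449384644 g 0.0
slide [-2.274  4.158 80.76 ] dr [-0.003  0.006 -0.023]
```

>>> {"fn": "step_arm", "kwargs": {
  "motion": [
    {"slide":[-2.3,4,10],"dr":[0,0,0],"jaw":85},
    {"slide":[-2.3,4,22],"dr":[0,0,0],"jaw":85},
    {"slide":[-2.3,4,35],"dr":[0,0,0],"jaw":85},
    {"slide":[-2.3,4,50],"dr":[0,0,0],"jaw":85},
    {"slide":[-2.3,4,65],"dr":[0,0,0],"jaw":85},
    {"slide":[-2.3,4,77],"dr":[0,0,0],"jaw":85},
    {"slide":[-2.3,4,81],"dr":[0,0,0],"jaw":85},
    {"slide":[-2.3,4,81],"dr":[0,0,0],"jaw":85}
  ]
}}

```text
clock: 3.15
position: [475.0, -191.2, 59.1]
ee_rot: [-0.152, 0.988, -0.0, -0.0]
contact_force: [0.1, 0.1, -0.2]
gripper_width: 84.9
grasp_force: 0.0
```

>>> {"fn": "step_arm", "kwargs": {
  "motion": [
    {"slide":[0,0,0],"dr":[0,0,0],"jaw":60},
    {"slide":[0,0,0],"dr":[0,0,0],"jaw":45},
    {"slide":[0,0,0],"dr":[0,0,0],"jaw":38},
    {"slide":[0,0,0],"dr":[0,0,0],"jaw":33},
    {"slide":[0,0,0],"dr":[0,0,0],"jaw":28},
    {"slide":[0,0,0],"dr":[0,0,0],"jaw":20},
    {"slide":[0,0,0],"dr":[0,0,0],"jaw":20},
    {"slide":[0,0,0],"dr":[0,0,0],"jaw":20}
  ]
}}

```text
clock: 4.15
position: [475.0, -191.1, 59.6]
ee_rot: [-0.152, 0.988, -0.0, 0.0]
contact_force: [-0.6, 1.7, 4.4]
gripper_width: 29.3
grasp_force: 59.6
```

```bash
python3 -c "
from h import *
plan([475.2,-191,160],197.7)"
```

```text
clock 4.15 pos [ 475.006 -191.066   59.594] F [-0.641  1.713  4.413] M [ 0.57   0.363 -0.008] w 29.254478170221624 g 59.585609436035156
slide [  -0.226   -0.001 -100.406] dr [-0.     0.002 -0.023]
```

>>> {"fn": "step_arm", "kwargs": {
  "motion": [
    {"slide":[0,0,-5],"dr":[0,0,0],"jaw":20},
    {"slide":[0,0,-15],"dr":[0,0,0],"jaw":20},
    {"slide":[0,0,-35],"dr":[0,0,0],"jaw":20},
    {"slide":[0,0,-60],"dr":[0,0,0],"jaw":20},
    {"slide":[0,0,-90],"dr":[0,0,0],"jaw":20},
    {"slide":[0,0,-115],"dr":[0,0,0],"jaw":20},
    {"slide":[0,0,-130],"dr":[0,0,0],"jaw":20},
    {"slide":[0,0,-130],"dr":[0,0,0],"jaw":20}
  ]
}}

```text
clock: 5.15
position: [475.3, -191.2, 190.1]
ee_rot: [-0.152, 0.988, -0.0, 0.001]
contact_force: [-0.2, 0.8, -3.7]
gripper_width: 29.4
grasp_force: 59.5
```

```bash
python3 -c "
from h import *
plan([554.5,174,190],208.2)"
```

```text
clock 5.15 pos [ 475.299 -191.151  190.102] F [-0.215  0.758 -3.686] M [ 0.027  0.007 -0.031] w 29.362961469125395 g 59.54635262489319
slide [-185.359  324.422    0.273] dr [-0.006  0.014 -1.337]
```

```bash
python3 -c "
from h import *
plan([607,202,190],208.2)"
```

```text
clock 5.15 pos [ 475.299 -191.151  190.102] F [-0.215  0.758 -3.686] M [ 0.027  0.007 -0.031] w 29.362961469125395 g 59.54635262489319
slide [-243.85   335.335    0.386] dr [-0.006  0.014 -1.337]
```

>>> {"fn": "step_arm", "kwargs": {
  "motion": [
    {"slide":[-15,20,0],"dr":[0,0,-0.1],"jaw":20},
    {"slide":[-45,60,0],"dr":[0,0,-0.25],"jaw":20},
    {"slide":[-75,105,0],"dr":[0,0,-0.4],"jaw":20},
    {"slide":[-110,150,0],"dr":[0,0,-0.6],"jaw":20},
    {"slide":[-145,195,0],"dr":[0,0,-0.8],"jaw":20},
    {"slide":[-175,240,0],"dr":[0,0,-1.0],"jaw":20},
    {"slide":[-205,280,0],"dr":[0,0,-1.2],"jaw":20},
    {"slide":[-230,315,0],"dr":[0,0,-1.34],"jaw":20}
  ]
}}

```text
clock: 6.15
position: [599.0, 180.1, 187.1]
ee_rot: [-0.244, 0.97, -0.0, -0.002]
contact_force: [1.1, -0.1, -2.1]
gripper_width: 29.4
grasp_force: 59.9
```

>>> {"fn": "step_arm", "kwargs": {
  "motion": [
    {"slide":[-12,16,0],"dr":[0,0,0],"jaw":20},
    {"slide":[-16,20,0],"dr":[0,0,0],"jaw":20},
    {"slide":[-16,20,0],"dr":[0,0,0],"jaw":20},
    {"slide":[-16,20,0],"dr":[0,0,0],"jaw":20},
    {"slide":[-16,20,0],"dr":[0,0,0],"jaw":20},
    {"slide":[-16,20,0],"dr":[0,0,0],"jaw":20},
    {"slide":[-16,20,0],"dr":[0,0,0],"jaw":20},
    {"slide":[-16,20,0],"dr":[0,0,0],"jaw":20}
  ]
}}

```text
clock: 7.15
position: [604.1, 203.6, 189.4]
ee_rot: [-0.244, 0.97, 0.0, 0.0]
contact_force: [0.9, -0.2, -2.3]
gripper_width: 29.6
grasp_force: 59.9
```

Run:
```python
from h import *
s=arm.read_state(); im=optics.get_image("wrist"); cv2.imwrite("pics/w2r.png",im); cv2.imwrite("pics/w2.png",cv2.resize(im[40:280,90:410],(800,600),interpolation=cv2.INTER_CUBIC))
np.savez("w2.npz",p=s["position"],q=s["ee_rot"]); print(s["position"],s["ee_rot"],s["clock"],s["contact_force"])
```

```text
[604.10053906 203.60996302 189.37023173] [-2.43848496e-01  9.69813338e-01  2.10702922e-05  2.38623163e-05] 7.15 [ 0.92356189 -0.24191266 -2.26633102]
```

View pics/w2.png

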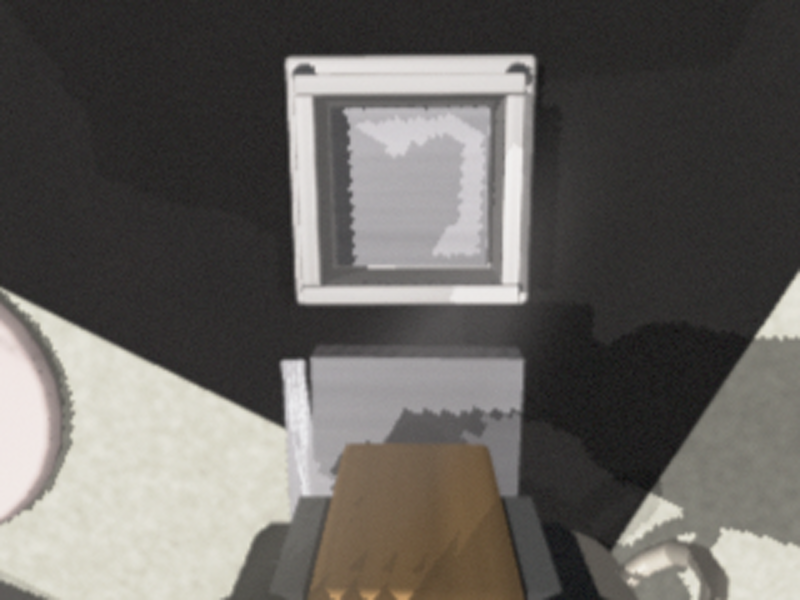

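The crop (2.5x) shows the mould mouth's inner corners at (314,96), (506,96), (501,285) and (321,285). The tamper foot's near top edge runs (310,357)-(524,357).

Run:
```python
from h import *
d=np.load("w2.npz"); p,q=d["p"],d["q"]; Rc=R.from_quat(q)
np.set_printoptions(precision=1,suppress=True)
f=lambda c,z:ray("wrist",(np.array(c,float)+.5)/2.5-.5+[90,40],z,(p,q))
for z in (60,66,72):
  for nm,c in (("in",[(314,96),(506,96),(501,285),(321,285)]),("out",[(293,76),(530,76),(523,300),(302,300)])):
    P=f(c,z); e=np.roll(P,-1,0)-P
    print(z,nm,P.mean(0),np.linalg.norm(e,axis=1),np.degrees(np.arctan2(e[:,1],e[:,0]))%90)
for z,c in ((p[2]-42.6,[(310,357),(524,357)]),(p[2]-54.6,[(313,346),(522,346)])):
    P=f(c,z); print("foot edge in tool",Rc.inv().apply(P-p))
# also plate pic from same
P=f([(345,108),(490,108),(490,265),(352,265)],50); e=np.roll(P,-1,0)-P
print("plate",P.mean(0),np.linalg.norm(e,axis=1))
```

```text
60 in [554.8 175.4  60. ] [60.3 59.7 60.3 59.7] [28.3 28.5 28.3 28.5]
60 out [554.2 175.7  60. ] [73.9 70.7 74.4 70.7] [28.3 28.7 28.3 28.3]
66 in [554.5 175.3  66. ] [59.  58.4 59.  58.4] [28.3 28.5 28.3 28.5]
66 out [553.9 175.5  66. ] [72.3 69.1 72.8 69.1] [28.3 28.7 28.3 28.3]
72 in [554.2 175.1  72. ] [57.6 57.1 57.6 57.1] [28.3 28.5 28.3 28.5]
72 out [553.6 175.4  72. ] [70.7 67.6 71.2 67.6] [28.3 28.7 28.3 28.3]
foot edge in tool [[ 24.5 -24.6  42.6]
 [ 24.6  25.6  42.6]]
foot edge in tool [[ 24.2 -25.3  54.6]
 [ 24.3  26.6  54.6]]
plate [552.5 177.5  50. ] [47.4 51.3 47.6 51.3]
```

```bash
python3 -c "
from h import *
plan([554.2,174.5,140],208.4)"
```

```text
clock 7.2 pos [604.097 203.667 189.291] F [-0.229 -0.745 -3.405] M [-0.003 -0.013  0.015] w 29.42480967719569 g 59.91844296455383
slide [57.757 -2.096 49.294] dr [ 0.    -0.    -0.021]
```

>>> {"fn": "step_arm", "kwargs": {
  "motion": [
    {"slide":[10,0,0],"dr":[0,0,0],"jaw":20},
    {"slide":[25,-1,0],"dr":[0,0,0],"jaw":20},
    {"slide":[42,-2,0],"dr":[0,0,0],"jaw":20},
    {"slide":[54,-2,10],"dr":[0,0,-0.02],"jaw":20},
    {"slide":[57.8,-2.1,25],"dr":[0,0,-0.02],"jaw":20},
    {"slide":[57.8,-2.1,40],"dr":[0,0,-0.02],"jaw":20},
    {"slide":[57.8,-2.1,49],"dr":[0,0,-0.02],"jaw":20},
    {"slide":[57.8,-2.1,49],"dr":[0,0,-0.02],"jaw":20}
  ]
}}

```text
clock: 8.2
position: [554.0, 174.4, 139.0]
ee_rot: [-0.245, 0.969, -0.0, -0.001]
contact_force: [-0.2, -0.4, -2.7]
gripper_width: 29.5
grasp_force: 59.9
```

Run:
```python
from h import *
plan([554.2,174.5,140],208.4)
im=optics.get_image("wrist"); a=cv2.resize(im[170:320,160:360],(800,600),interpolation=cv2.INTER_CUBIC)
cv2.imwrite("pics/w3.png",a)
plan([554.2,174.5,140],208.4)
```

```text
clock 8.2 pos [553.969 174.373 138.999] F [-0.192 -0.424 -2.726] M [-0.02  -0.056  0.01 ] w 29.46490740567363 g 59.91116523742676
slide [-0.261  0.002 -1.002] dr [-0.001 -0.017 -0.001]
clock 8.25 pos [554.485 174.594 139.837] F [ 0.154 -0.792 -2.946] M [ 0.043 -0.056  0.001] w 29.278355795749963 g 59.91009593009949
slide [ 0.296  0.053 -0.163] dr [-0.003 -0.005  0.001]
```

View pics/w3.png

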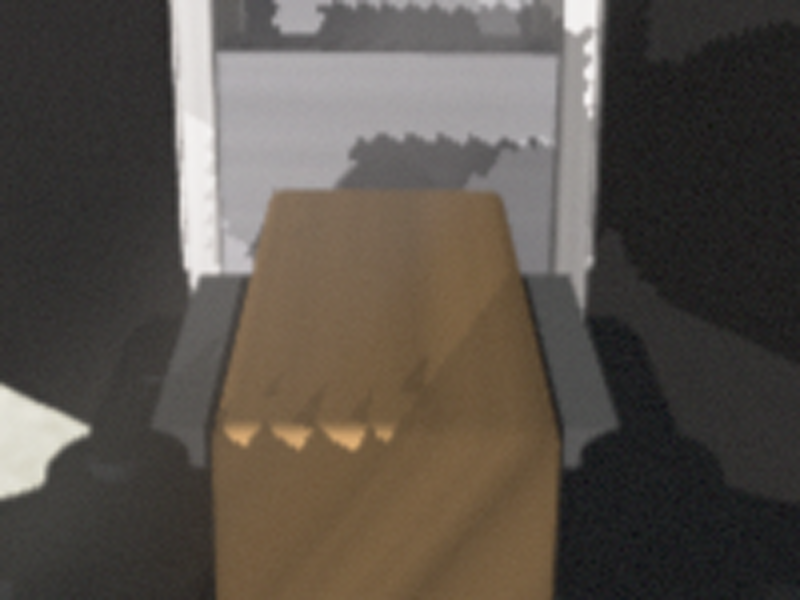

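The foot's edges are at x=217 and 557, about evenly inside the rim's outer edges at 170 and 605, so it is centred. I'll lower it into the mouth.

>>> {"fn": "step_arm", "kwargs": {
  "motion": [
    {"slide":[0.2,0,3],"dr":[0,0,0],"jaw":20},
    {"slide":[0.2,0,6],"dr":[0,0,0],"jaw":20},
    {"slide":[0.2,0,9],"dr":[0,0,0],"jaw":20},
    {"slide":[0.2,0,12],"dr":[0,0,0],"jaw":20},
    {"slide":[0.2,0,14],"dr":[0,0,0],"jaw":20},
    {"slide":[0.2,0,15],"dr":[0,0,0],"jaw":20},
    {"slide":[0.2,0,16],"dr":[0,0,0],"jaw":20},
    {"slide":[0.2,0,17],"dr":[0,0,0],"jaw":20}
  ]
}}

```text
clock: 9.25
position: [554.1, 174.4, 123.3]
ee_rot: [-0.245, 0.969, 0.0, 0.0]
contact_force: [-0.5, -0.0, -3.3]
gripper_width: 29.2
grasp_force: 59.9
```

>>> {"fn": "step_arm", "kwargs": {
  "motion": [
    {"slide":[0,0,1],"dr":[0,0,0],"jaw":20},
    {"slide":[0,0,2],"dr":[0,0,0],"jaw":20},
    {"slide":[0,0,3],"dr":[0,0,0],"jaw":20},
    {"slide":[0,0,4],"dr":[0,0,0],"jaw":20},
    {"slide":[0,0,5],"dr":[0,0,0],"jaw":20},
    {"slide":[0,0,6],"dr":[0,0,0],"jaw":20},
    {"slide":[0,0,6],"dr":[0,0,0],"jaw":20},
    {"slide":[0,0,6],"dr":[0,0,0],"jaw":20}
  ]
}}

```text
clock: 10.25
position: [554.0, 174.4, 117.3]
ee_rot: [-0.245, 0.969, -0.0, 0.0]
contact_force: [-0.3, -1.6, -2.6]
gripper_width: 29.6
grasp_force: 59.9
```

>>> {"fn": "step_arm", "kwargs": {
  "motion": [
    {"slide":[0,0,1],"dr":[0,0,0],"jaw":20},
    {"slide":[0,0,2],"dr":[0,0,0],"jaw":20},
    {"slide":[0,0,3],"dr":[0,0,0],"jaw":20},
    {"slide":[0,0,4],"dr":[0,0,0],"jaw":20},
    {"slide":[0,0,5],"dr":[0,0,0],"jaw":20},
    {"slide":[0,0,5],"dr":[0,0,0],"jaw":20},
    {"slide":[0,0,5],"dr":[0,0,0],"jaw":20},
    {"slide":[0,0,5],"dr":[0,0,0],"jaw":20}
  ]
}}

```text
clock: 11.25
position: [554.0, 174.4, 112.4]
ee_rot: [-0.245, 0.969, 0.0, 0.0]
contact_force: [0.3, -0.5, -3.6]
gripper_width: 29.2
grasp_force: 59.9
```

>>> {"fn": "step_arm", "kwargs": {
  "motion": [
    {"slide":[0,0,0.7],"dr":[0,0,0],"jaw":20},
    {"slide":[0,0,1.4],"dr":[0,0,0],"jaw":20},
    {"slide":[0,0,2.1],"dr":[0,0,0],"jaw":20},
    {"slide":[0,0,2.8],"dr":[0,0,0],"jaw":20},
    {"slide":[0,0,3.4],"dr":[0,0,0],"jaw":20},
    {"slide":[0,0,4],"dr":[0,0,0],"jaw":20},
    {"slide":[0,0,4],"dr":[0,0,0],"jaw":20},
    {"slide":[0,0,4],"dr":[0,0,0],"jaw":20}
  ]
}}

```text
clock: 12.25
position: [554.0, 174.4, 108.3]
ee_rot: [-0.245, 0.969, -0.0, 0.0]
contact_force: [0.3, 0.3, -3.6]
gripper_width: 29.2
grasp_force: 59.9
```

>>> {"fn": "step_arm", "kwargs": {
  "motion": [
    {"slide":[0,0,0.7],"dr":[0,0,0],"jaw":20},
    {"slide":[0,0,1.4],"dr":[0,0,0],"jaw":20},
    {"slide":[0,0,2.1],"dr":[0,0,0],"jaw":20},
    {"slide":[0,0,2.8],"dr":[0,0,0],"jaw":20},
    {"slide":[0,0,3.4],"dr":[0,0,0],"jaw":20},
    {"slide":[0,0,4],"dr":[0,0,0],"jaw":20},
    {"slide":[0,0,4],"dr":[0,0,0],"jaw":20},
    {"slide":[0,0,4],"dr":[0,0,0],"jaw":20}
  ]
}}

```text
clock: 13.25
position: [554.0, 174.4, 104.3]
ee_rot: [-0.245, 0.969, -0.0, -0.0]
contact_force: [-0.4, -0.2, -3.3]
gripper_width: 29.1
grasp_force: 59.9
```

>>> {"fn": "step_arm", "kwargs": {
  "motion": [
    {"slide":[0,0,0.5],"dr":[0,0,0],"jaw":20},
    {"slide":[0,0,1],"dr":[0,0,0],"jaw":20},
    {"slide":[0,0,1.5],"dr":[0,0,0],"jaw":20},
    {"slide":[0,0,2],"dr":[0,0,0],"jaw":20},
    {"slide":[0,0,2.5],"dr":[0,0,0],"jaw":20},
    {"slide":[0,0,3],"dr":[0,0,0],"jaw":20},
    {"slide":[0,0,3],"dr":[0,0,0],"jaw":20},
    {"slide":[0,0,3],"dr":[0,0,0],"jaw":20}
  ]
}}

```text
clock: 14.25
position: [554.0, 174.4, 101.3]
ee_rot: [-0.245, 0.969, 0.0, 0.0]
contact_force: [-0.6, 0.1, -1.7]
gripper_width: 29.4
grasp_force: 60.0
```

>>> {"fn": "step_arm", "kwargs": {
  "motion": [
    {"slide":[0,0,0.5],"dr":[0,0,0],"jaw":20},
    {"slide":[0,0,1],"dr":[0,0,0],"jaw":20},
    {"slide":[0,0,1.5],"dr":[0,0,0],"jaw":20},
    {"slide":[0,0,2],"dr":[0,0,0],"jaw":20},
    {"slide":[0,0,2],"dr":[0,0,0],"jaw":20},
    {"slide":[0,0,2],"dr":[0,0,0],"jaw":20},
    {"slide":[0,0,2],"dr":[0,0,0],"jaw":20},
    {"slide":[0,0,2],"dr":[0,0,0],"jaw":20}
  ]
}}

```text
clock: 15.25
position: [554.1, 174.4, 99.4]
ee_rot: [-0.245, 0.969, 0.0, 0.0]
contact_force: [-2.6, 1.1, 3.2]
gripper_width: 30.0
grasp_force: 60.7
```

```bash
python3 -c "
from h import *
plan([554.2,174.5,100],208.4)"
```

```text
clock 15.25 pos [554.058 174.423  99.411] F [-2.575  1.143  3.181] M [0.304 0.941 0.047] w 29.961394240065538 g 60.696269273757935
slide [-0.162  0.    -0.589] dr [-0.     0.001 -0.   ]
```

>>> {"fn": "step_arm", "kwargs": {
  "motion": [
    {"slide":[0,0,0.5],"dr":[0,0,0],"jaw":20},
    {"slide":[0,0,1],"dr":[0,0,0],"jaw":20},
    {"slide":[0,0,1.5],"dr":[0,0,0],"jaw":20},
    {"slide":[0,0,2],"dr":[0,0,0],"jaw":20},
    {"slide":[0,0,2.5],"dr":[0,0,0],"jaw":20},
    {"slide":[0,0,3],"dr":[0,0,0],"jaw":20},
    {"slide":[0,0,3],"dr":[0,0,0],"jaw":20},
    {"slide":[0,0,3],"dr":[0,0,0],"jaw":20}
  ]
}}

```text
clock: 16.25
position: [554.0, 174.4, 96.3]
ee_rot: [-0.245, 0.969, 0.0, 0.0]
contact_force: [-2.5, 0.2, 4.4]
gripper_width: 29.5
grasp_force: 60.8
```

Now 1.5 mm per call, so the stop can be felt gently.

>>> {"fn": "step_arm", "kwargs": {
  "motion": [
    {"slide":[0,0,0.4],"dr":[0,0,0],"jaw":20},
    {"slide":[0,0,0.8],"dr":[0,0,0],"jaw":20},
    {"slide":[0,0,1.2],"dr":[0,0,0],"jaw":20},
    {"slide":[0,0,1.5],"dr":[0,0,0],"jaw":20},
    {"slide":[0,0,1.5],"dr":[0,0,0],"jaw":20},
    {"slide":[0,0,1.5],"dr":[0,0,0],"jaw":20},
    {"slide":[0,0,1.5],"dr":[0,0,0],"jaw":20},
    {"slide":[0,0,1.5],"dr":[0,0,0],"jaw":20}
  ]
}}

```text
clock: 17.25
position: [554.0, 174.4, 94.8]
ee_rot: [-0.245, 0.969, 0.0, 0.0]
contact_force: [-2.1, 1.0, 4.0]
gripper_width: 29.4
grasp_force: 60.8
```

>>> {"fn": "step_arm", "kwargs": {
  "motion": [
    {"slide":[0,0,0.4],"dr":[0,0,0],"jaw":20},
    {"slide":[0,0,0.8],"dr":[0,0,0],"jaw":20},
    {"slide":[0,0,1.2],"dr":[0,0,0],"jaw":20},
    {"slide":[0,0,1.5],"dr":[0,0,0],"jaw":20},
    {"slide":[0,0,1.5],"dr":[0,0,0],"jaw":20},
    {"slide":[0,0,1.5],"dr":[0,0,0],"jaw":20},
    {"slide":[0,0,1.5],"dr":[0,0,0],"jaw":20},
    {"slide":[0,0,1.5],"dr":[0,0,0],"jaw":20}
  ]
}}

```text
clock: 18.25
position: [554.1, 174.4, 93.5]
ee_rot: [-0.245, 0.969, 0.0, 0.0]
contact_force: [-2.5, 0.6, 5.3]
gripper_width: 29.5
grasp_force: 61.0
```

```bash
python3 -c "
from h import *
plan([554.2,174.5,100],208.4)"
```

```text
clock 18.25 pos [554.058 174.436  93.482] F [-2.512  0.638  5.256] M [ 0.443  0.94  -0.031] w 29.529786510720403 g 60.97902238368988
slide [-0.156 -0.011 -6.518] dr [-0.     0.002 -0.   ]
```

>>> {"fn": "step_arm", "kwargs": {
  "motion": [
    {"slide":[0,0,0.4],"dr":[0,0,0],"jaw":20},
    {"slide":[0,0,0.8],"dr":[0,0,0],"jaw":20},
    {"slide":[0,0,1.2],"dr":[0,0,0],"jaw":20},
    {"slide":[0,0,1.5],"dr":[0,0,0],"jaw":20},
    {"slide":[0,0,1.5],"dr":[0,0,0],"jaw":20},
    {"slide":[0,0,1.5],"dr":[0,0,0],"jaw":20},
    {"slide":[0,0,1.5],"dr":[0,0,0],"jaw":20},
    {"slide":[0,0,1.5],"dr":[0,0,0],"jaw":20}
  ]
}}

```text
clock: 19.25
position: [554.2, 174.4, 93.4]
ee_rot: [-0.246, 0.969, -0.0, 0.0]
contact_force: [-4.6, 0.1, 11.6]
gripper_width: 29.1
grasp_force: 61.8
```

The stop is felt: z held at 93.4 while the force rose. I'll lean a little harder and hold.

>>> {"fn": "step_arm", "kwargs": {
  "motion": [
    {"slide":[0,0,0.3],"dr":[0,0,0],"jaw":20},
    {"slide":[0,0,0.6],"dr":[0,0,0],"jaw":20},
    {"slide":[0,0,0.9],"dr":[0,0,0],"jaw":20},
    {"slide":[0,0,1],"dr":[0,0,0],"jaw":20},
    {"slide":[0,0,1],"dr":[0,0,0],"jaw":20},
    {"slide":[0,0,1],"dr":[0,0,0],"jaw":20},
    {"slide":[0,0,1],"dr":[0,0,0],"jaw":20},
    {"slide":[0,0,1],"dr":[0,0,0],"jaw":20}
  ]
}}

```text
clock: 20.25
position: [554.2, 174.5, 93.2]
ee_rot: [-0.246, 0.969, -0.0, 0.001]
contact_force: [-6.4, 1.2, 16.4]
gripper_width: 29.2
grasp_force: 62.3
```

Run:
```python
from h import *
plan([554.2,174.5,100],208.4)
s=arm.read_state(); print(np.degrees(R.from_quat(s["ee_rot"]).as_matrix()[:,2]))
im=optics.get_image("wrist"); a=cv2.resize(im[170:320,160:360],(800,600),interpolation=cv2.INTER_CUBIC)
cv2.imwrite("pics/w4.png",a)
```

```text
clock 20.25 pos [554.25  174.507  93.245] F [-6.393  1.242 16.366] M [ 0.333  2.328 -0.021] w 29.18862171669799 g 62.25198984146118
slide [ 0.04   0.014 -6.755] dr [-0.004  0.008  0.006]
[  0.071  -0.001 -57.296]
```

View pics/w4.png

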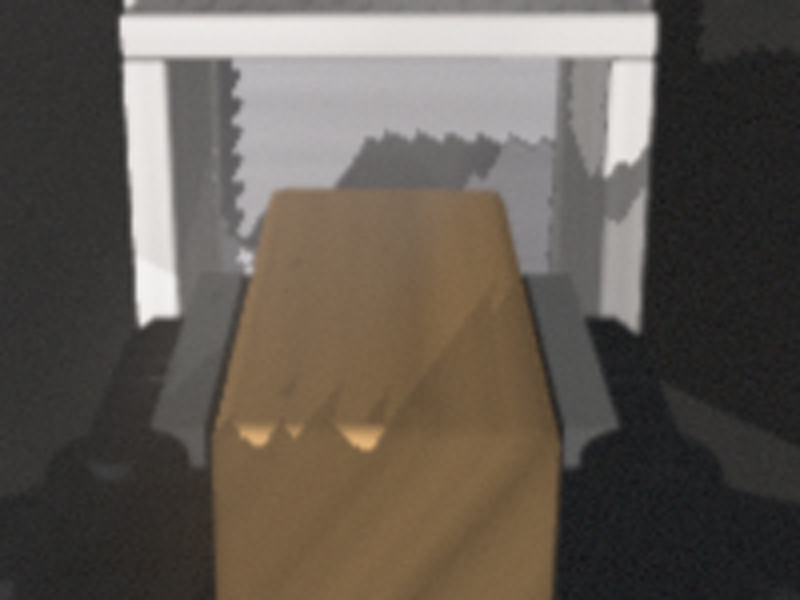

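>>> {"fn": "step_arm", "kwargs": {
  "motion": [
    {"slide":[0,0,0.1],"dr":[0,0,0],"jaw":20},
    {"slide":[0,0,0.1],"dr":[0,0,0],"jaw":20},
    {"slide":[0,0,0.1],"dr":[0,0,0],"jaw":20},
    {"slide":[0,0,0.1],"dr":[0,0,0],"jaw":20},
    {"slide":[0,0,0.1],"dr":[0,0,0],"jaw":20},
    {"slide":[0,0,0.1],"dr":[0,0,0],"jaw":20},
    {"slide":[0,0,0.1],"dr":[0,0,0],"jaw":20},
    {"slide":[0,0,0.1],"dr":[0,0,0],"jaw":20}
  ]
}}

```text
clock: 21.3
position: [554.3, 174.5, 93.2]
ee_rot: [-0.246, 0.969, -0.0, 0.001]
contact_force: [-6.8, 0.7, 16.5]
gripper_width: 29.5
grasp_force: 62.3
```

>>> {"fn": "step_arm", "kwargs": {
  "motion": [
    {"slide":[0,0,0.1],"dr":[0,0,0],"jaw":20},
    {"slide":[0,0,0.1],"dr":[0,0,0],"jaw":20},
    {"slide":[0,0,0.1],"dr":[0,0,0],"jaw":20},
    {"slide":[0,0,0.1],"dr":[0,0,0],"jaw":20},
    {"slide":[0,0,0.1],"dr":[0,0,0],"jaw":20},
    {"slide":[0,0,0.1],"dr":[0,0,0],"jaw":20},
    {"slide":[0,0,0.1],"dr":[0,0,0],"jaw":20},
    {"slide":[0,0,0.1],"dr":[0,0,0],"jaw":20}
  ]
}}

```text
clock: 22.3
position: [554.2, 174.5, 93.2]
ee_rot: [-0.246, 0.969, -0.0, 0.001]
contact_force: [-7.0, 1.5, 16.6]
gripper_width: 29.3
grasp_force: 62.3
```

>>> {"fn": "step_arm", "kwargs": {
  "motion": [
    {"slide":[0,0,-1],"dr":[0,0,0],"jaw":20},
    {"slide":[0,0,-3],"dr":[0,0,0],"jaw":20},
    {"slide":[0,0,-7],"dr":[0,0,0],"jaw":20},
    {"slide":[0,0,-15],"dr":[0,0,0],"jaw":20},
    {"slide":[0,0,-30],"dr":[0,0,0],"jaw":20},
    {"slide":[0,0,-55],"dr":[0,0,0],"jaw":20},
    {"slide":[0,0,-85],"dr":[0,0,0],"jaw":20},
    {"slide":[0,0,-100],"dr":[0,0,0],"jaw":20}
  ]
}}

```text
clock: 23.3
position: [554.9, 174.8, 193.2]
ee_rot: [-0.245, 0.969, 0.0, 0.002]
contact_force: [1.0, 0.5, -3.4]
gripper_width: 29.2
grasp_force: 60.1
```

>>> {"fn": "step_arm", "kwargs": {
  "motion": [
    {"slide":[-10,0,0],"dr":[0,0,0],"jaw":20},
    {"slide":[-25,0,0],"dr":[0,0,0],"jaw":20},
    {"slide":[-42,0,0],"dr":[0,0,0],"jaw":20},
    {"slide":[-54,0,0],"dr":[0,0,0],"jaw":20},
    {"slide":[-60,0,0],"dr":[0,0,0],"jaw":20},
    {"slide":[-60,0,0],"dr":[0,0,0],"jaw":20},
    {"slide":[-60,0,0],"dr":[0,0,0],"jaw":20},
    {"slide":[-60,0,0],"dr":[0,0,0],"jaw":20}
  ]
}}

```text
clock: 24.3
position: [606.5, 202.7, 190.9]
ee_rot: [-0.245, 0.969, 0.0, 0.0]
contact_force: [-0.5, -0.6, -2.9]
gripper_width: 29.3
grasp_force: 59.9
```

Run:
```python
from h import *
plan([474.6,-191.5,190],197.7)
im=optics.get_image("wrist"); a=cv2.resize(im[40:280,90:410],(800,600),interpolation=cv2.INTER_CUBIC)
cv2.imwrite("pics/w5.png",a)
```

```text
clock 24.3 pos [606.498 202.722 190.852] F [-0.476 -0.571 -2.936] M [-0.011  0.043  0.009] w 29.28920716497601 g 59.935625195503235
slide [ 303.484 -284.088    0.808] dr [0.    0.001 1.336]
```

View pics/w5.png

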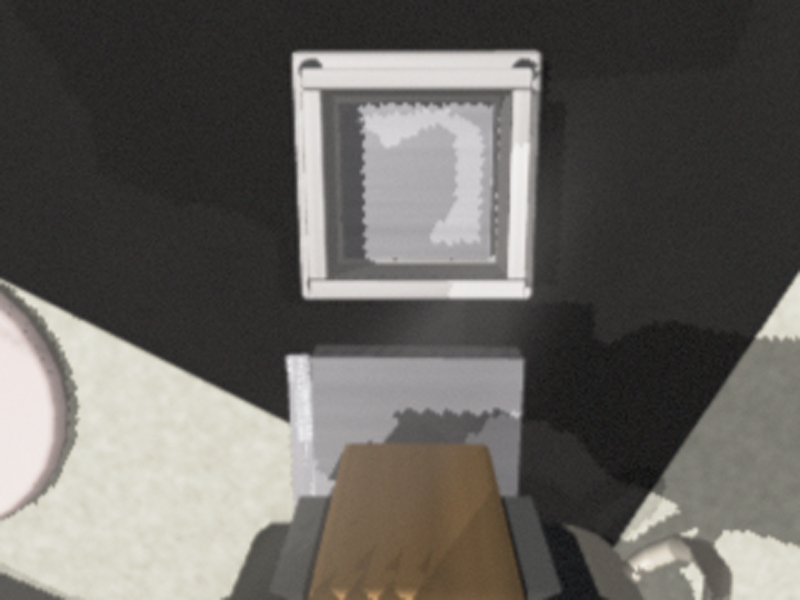

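The plate sits lower, with its edges parallel to the box, and the handle has not slipped in the fingers. I'll carry the tamper back.

>>> {"fn": "step_arm", "kwargs": {
  "motion": [
    {"slide":[15,-14,0],"dr":[0,0,0.1],"jaw":20},
    {"slide":[50,-46,0],"dr":[0,0,0.25],"jaw":20},
    {"slide":[90,-84,0],"dr":[0,0,0.4],"jaw":20},
    {"slide":[132,-124,0],"dr":[0,0,0.6],"jaw":20},
    {"slide":[174,-163,0],"dr":[0,0,0.8],"jaw":20},
    {"slide":[215,-201,0],"dr":[0,0,1.0],"jaw":20},
    {"slide":[255,-239,0],"dr":[0,0,1.15],"jaw":20},
    {"slide":[285,-266,0],"dr":[0,0,1.25],"jaw":20}
  ]
}}

```text
clock: 25.35
position: [480.5, -169.0, 191.2]
ee_rot: [-0.159, 0.987, -0.0, 0.0]
contact_force: [1.2, -0.8, -3.1]
gripper_width: 29.1
grasp_force: 59.9
```

>>> {"fn": "step_arm", "kwargs": {
  "motion": [
    {"slide":[14,-14,0],"dr":[0,0,0],"jaw":20},
    {"slide":[20,-18,0],"dr":[0,0,0],"jaw":20},
    {"slide":[20,-18,0],"dr":[0,0,0],"jaw":20},
    {"slide":[20,-18,0],"dr":[0,0,0],"jaw":20},
    {"slide":[20,-18,0],"dr":[0,0,0],"jaw":20},
    {"slide":[20,-18,0],"dr":[0,0,0],"jaw":20},
    {"slide":[20,-18,0],"dr":[0,0,0],"jaw":20},
    {"slide":[20,-18,0],"dr":[0,0,0],"jaw":20}
  ]
}}

```text
clock: 26.35
position: [469.3, -189.9, 190.6]
ee_rot: [-0.16, 0.987, 0.0, -0.0]
contact_force: [-0.7, 0.4, -3.0]
gripper_width: 29.5
grasp_force: 60.0
```

```bash
python3 -c "
from h import *
plan([474.6,-192.5,66],198.5)"
```

```text
clock 26.35 pos [ 469.314 -189.906  190.586] F [-0.727  0.425 -3.036] M [ 0.022 -0.025  0.007] w 29.506777393060343 g 60.03533720970154
slide [ -4.202  -4.132 124.585] dr [ 0.    -0.    -0.012]
```

>>> {"fn": "step_arm", "kwargs": {
  "motion": [
    {"slide":[-4.2,-4.1,10],"dr":[0,0,0],"jaw":20},
    {"slide":[-4.2,-4.1,30],"dr":[0,0,0],"jaw":20},
    {"slide":[-4.2,-4.1,55],"dr":[0,0,0],"jaw":20},
    {"slide":[-4.2,-4.1,80],"dr":[0,0,0],"jaw":20},
    {"slide":[-4.2,-4.1,100],"dr":[0,0,0],"jaw":20},
    {"slide":[-4.2,-4.1,112],"dr":[0,0,0],"jaw":20},
    {"slide":[-4.2,-4.1,120],"dr":[0,0,0],"jaw":20},
    {"slide":[-4.2,-4.1,124],"dr":[0,0,0],"jaw":20}
  ]
}}

```text
clock: 27.35
position: [474.8, -192.7, 66.4]
ee_rot: [-0.16, 0.987, -0.0, 0.0]
contact_force: [0.2, 0.2, -3.4]
gripper_width: 29.7
grasp_force: 60.1
```

>>> {"fn": "step_arm", "kwargs": {
  "motion": [
    {"slide":[0,0,1],"dr":[0,0,0],"jaw":20},
    {"slide":[0,0,2],"dr":[0,0,0],"jaw":20},
    {"slide":[0,0,3],"dr":[0,0,0],"jaw":20},
    {"slide":[0,0,4],"dr":[0,0,0],"jaw":20},
    {"slide":[0,0,5],"dr":[0,0,0],"jaw":20},
    {"slide":[0,0,5.5],"dr":[0,0,0],"jaw":20},
    {"slide":[0,0,5.5],"dr":[0,0,0],"jaw":20},
    {"slide":[0,0,5.5],"dr":[0,0,0],"jaw":20}
  ]
}}

```text
clock: 28.35
position: [474.6, -192.6, 61.1]
ee_rot: [-0.16, 0.987, -0.0, 0.0]
contact_force: [0.4, -0.1, -3.0]
gripper_width: 29.6
grasp_force: 60.1
```

>>> {"fn": "step_arm", "kwargs": {
  "motion": [
    {"slide":[0,0,0.4],"dr":[0,0,0],"jaw":20},
    {"slide":[0,0,0.8],"dr":[0,0,0],"jaw":20},
    {"slide":[0,0,1.2],"dr":[0,0,0],"jaw":20},
    {"slide":[0,0,1.6],"dr":[0,0,0],"jaw":20},
    {"slide":[0,0,1.9],"dr":[0,0,0],"jaw":20},
    {"slide":[0,0,1.9],"dr":[0,0,0],"jaw":20},
    {"slide":[0,0,1.9],"dr":[0,0,0],"jaw":20},
    {"slide":[0,0,1.9],"dr":[0,0,0],"jaw":20}
  ]
}}

```text
clock: 29.35
position: [474.6, -192.6, 59.6]
ee_rot: [-0.16, 0.987, -0.0, 0.0]
contact_force: [-2.2, 2.4, 4.2]
gripper_width: 29.2
grasp_force: 60.6
```

The foot is on the tray floor, at the same z and force as at pickup. I'll release it and back off.

>>> {"fn": "step_arm", "kwargs": {
  "motion": [
    {"slide":[0,0,0],"dr":[0,0,0],"jaw":34},
    {"slide":[0,0,0],"dr":[0,0,0],"jaw":40},
    {"slide":[0,0,0],"dr":[0,0,0],"jaw":50},
    {"slide":[0,0,0],"dr":[0,0,0],"jaw":65},
    {"slide":[0,0,0],"dr":[0,0,0],"jaw":85},
    {"slide":[0,0,0],"dr":[0,0,0],"jaw":85},
    {"slide":[0,0,0],"dr":[0,0,0],"jaw":85},
    {"slide":[0,0,0],"dr":[0,0,0],"jaw":85}
  ]
}}

```text
clock: 30.35
position: [474.6, -192.6, 59.2]
ee_rot: [-0.16, 0.987, -0.0, 0.0]
contact_force: [-0.4, 0.2, 0.6]
gripper_width: 85.1
grasp_force: 0.0
```

>>> {"fn": "step_arm", "kwargs": {
  "motion": [
    {"slide":[0,0,-5],"dr":[0,0,0],"jaw":85},
    {"slide":[0,0,-20],"dr":[0,0,0],"jaw":85},
    {"slide":[0,0,-45],"dr":[0,0,0],"jaw":85},
    {"slide":[0,0,-75],"dr":[0,0,0],"jaw":85},
    {"slide":[0,0,-105],"dr":[0,0,0],"jaw":85},
    {"slide":[0,0,-125],"dr":[0,0,0],"jaw":85},
    {"slide":[0,0,-130],"dr":[0,0,0],"jaw":85},
    {"slide":[0,0,-130],"dr":[0,0,0],"jaw":85}
  ]
}}

```text
clock: 31.35
position: [474.3, -192.5, 189.4]
ee_rot: [-0.16, 0.987, 0.0, 0.0]
contact_force: [0.6, 0.0, 0.9]
gripper_width: 85.4
grasp_force: 0.0
```

Run:
```python
from h import *
plan([474.6,-192.5,190],198.5)
im=optics.get_image("wrist"); a=cv2.resize(im[80:300,130:400],(640,522),interpolation=cv2.INTER_CUBIC)
cv2.imwrite("pics/w6.png",a)
```

```text
clock 31.35 pos [ 474.35  -192.48   189.447] F [0.64  0.003 0.874] M [-0.033 -0.037  0.002] w 85.35338119801894 g 0.0
slide [-0.231 -0.098 -0.553] dr [ 0.     0.004 -0.014]
```

View pics/w6.png

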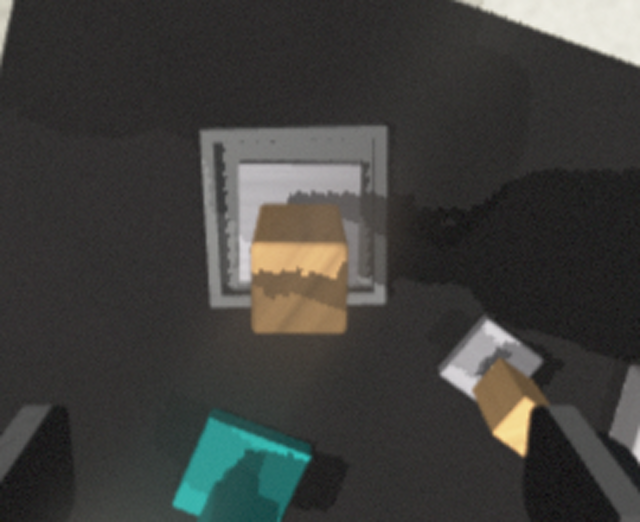

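The tamper stands upright and centred in its tray: foot x 238-362, tray x 202-388. The gripper is clear.

```bash
python3 -c "
from bench import arm
print(arm.job_done())"
```

```text
the job is handed in; nothing more can be done
None
```

I pressed the plate down to its stop, held it at about 20 N for two seconds, stood the tamper back in its rest and handed the job in. No verdict came back; the plate looked level in the pictures, but I didn't measure its angle.

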